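Press the push nut home on a castor axle

ROBOT

A 6-joint arm with a two-finger parallel gripper is mounted at the origin on the work surface. World frame = base frame: x ahead of the robot, y to its left, z up, the work surface at z = 0. Lengths are in m, angles in rad, forces in N, time in s.
With the tool pointing down it reaches from about 0.35 to 0.8 m from the base axis. Payload 7.3 kg.
Tool frame: the origin (TCP) lies midway between the tips of the shut fingers; the grasp point (between the pads) lies 19 mm behind it (r.tcp_to_grasp is the distance from the TCP to the grasp point, in m); x points along the fingers, z is the direction in which the jaws open and shut, and the axes are right-handed (so a half turn about x gives the same grasp; the last joint's range is limited). The gripper opens to 85 mm and grips with 20 to 120 N. Pads are 22 mm wide; open, the fingers measure 114 mm over their backs; the gripper's body (76 mm by 85 mm) begins 54 mm behind the grasp point. The pads swing forward as they close: fully open they stand 13 mm farther back than shut.
Start: joints at [-1.399, 0.342, 1.524, -0, 1.275, -0.146], TCP at [0.164, -0.499, 0.231] pointing down, gripper open.
Joint ranges: [-2.53, 2.53], [-0.77, 2.02], [0.04, 2.7], [-1, 4.14], [0.28, 2.66], [-3.11, 3.11]. Speed limits (rad/s): [2.57, 2.57, 3.14, 3.14, 3.14, 3.14].

INTERFACE

Orientations are given as [roll, pitch, yaw] about the fixed x, y, z axes, in that order (R = Rz(yaw) Ry(pitch) Rx(roll)).
In Python, from station import monitor, optics, ticket, models, r gives the robot as it stands. The module is installed in compiled form; this text tells all that it offers.
- The arm moves only by the shell command python3 -m pendant 'ROWS'. ROWS is JSON, a list of rows, each a list of 3 entries, a list of its own where there are three numbers: the turn, a rotation vector about the tool's x, y, z in degrees, then the shift along the tool's x, y, z in m, then the gripper's target within -1 to 1 (fully open at 1, half-way at 0, shut at -1). In form: [[[wx, wy, wz], [x, y, z], jaw], ...]. A call has 1 to 20 rows; each row shifts and turns the commanded pose from where the row before left it, along the tool's axes as they then stand; what a row does not reach is not made up. A row lasts 1/10 s, in which the tool goes at most 50 mm and 8.59 degrees, less where a joint would pass 70% of its speed; a pose out of reach is approached as far as the arm can. A call is refused whole if a number of a shift passes 0.05 or a number of a turn 8.59, either way. A call with a gripper value outside its range is refused whole. The fingers move at their own pace and stop on an object; the grip force is fixed at half the most. Time passes only in rows, so rows that do not move let the fingers close. It gives the time, the measured TCP pose, the force and the opening at its end, in the units of the state.
- monitor.get_state(): the state, without advancing time (a new reading comes with each control period).
- optics.snapshot(name): name is "side" or "top" or "wrist"; returns (picture, depth): 420x560x3 uint8, red, green, blue; 420x560 float32, m along the optical axis (not along the pixel's ray), 0 where there is no reading.
- optics.camera_info(name): a dict with "K" (3x3 intrinsics, pixels), "R" (3x3) and "t" (3): a world point X has camera coordinates R X + t. Camera axes: x right, y down, z forward; pixel columns grow to the right and rows downward; lengths in m; the calibration is good to about 2 mm. A picture is of the moment at which its call begins: read the wrist's pose just before it. camera_info takes no time and is no camera call; for the wrist camera it gives the pose at the moment of the call.
- ticket.hand_in(): hands the job in, once; it reports no verdict.
Trained networks look in the newest picture that a camera, given by its name, has taken for a name from the list of things; names that differ only in an ending like _2 or _b are one class to them, and where a whole thing is asked for, a point or a joint stands for the part that bears it (a point fixed in the world has none). Each returns a list of dicts, best first, with "conf" (0 to 1); they miss things now and then, are a little off and sometimes report something else, mostly with a low value. They report only what shows in the picture. A call takes as long as a camera call. They do not tell look-alikes from the thing itself.
- models.look_for(camera, thing): "xy" ([column, row] in pixels, amid what is visible of it).
The state is a dict: "time": time; "joint_pos": joint angles; "qd": joint speeds; "joint_efforts": joint torques, N m; "eef_pos": TCP position; "ee_rot": TCP orientation; "contact_force": force on the tool from outside, world axes, zero at the start; "ft_torque": the same for the moment, N m; "opening": finger opening in m.
Only numpy, scipy, OpenCV 4.12 (cv2) and the standard library are available. Lean on these libraries where they do the work, as an engineer would, in place of code of your own. Each camera call takes 0.05 s, during which the arm holds its last target.

TASK

One castor wheel of the drying rack still has its toothed push nut standing high on the axle. Take the tubular setting tool from the rubber mat, put it over that axle and press the nut straight down until it bites tight against the hub and loads the spring washer lightly, without flattening the washer; then stand the tool upright on the mat again and let go. Push the nut only with the tool, and leave the finished wheel and the other things on the bench as they are.

Things in the scene. Friction and masses are not known exactly. Their poses are not given: they have to be found in the camera images.
- stand: the stand with the unfinished wheel: a green base block 100 x 100 x 24 mm fixed to the bench, with a plain upright steel axle 10 mm thick (round end 88 mm above the bench). On it sits an 80 mm grey-tyred castor wheel with blue disc and white hub, underside 30 mm and tyre top 58 mm above the bench. Origin: centre of the block's underside on the axle line, z up
- axle_tip (a point): top end of the plain axle of the unfinished wheel, on its axis (28 mm above the unpressed hub face)
- hub (a point): centre of the top face of the unfinished wheel's white hub (36 mm across), 60 mm above the stand's underside while unpressed. The wheel floats on a spring washer: it yields straight down, about 5 N per mm. Wanted at the end: pressed down about 1 mm (at least 0.4 mm); more than 2.4 mm down flattens and spoils the washer
- nut_foot (a point): centre of the underside of the brass push nut on the axle: a toothed disc 25 mm across, 4 mm thick, its teeth biting the axle. It starts with this underside 11 to 15 mm above the hub face. It slides straight down only, needs about 9 N to move, stays where it is left, and holds that much against the spring washer. Once it meets the hub the pressing force climbs above those 9 N by about 5 N per mm
- stand_done: an identical stand with a finished wheel, its nut already down on the hub and the axle standing 25 mm out of it: leave alone. Origin: centre of the block's underside, z up
- tool_center (a point): centre of the setting tool, half-way up: a steel tube 26 mm across and 60 mm tall with dark grip rings and a red band near its foot, 0.2 kg, standing upright on the mat with the open end down. Its bore, from below, is 14 mm wide (17 mm in the first 4 mm) and 36 mm deep; the foot's rim bears on the nut. The upper 24 mm is solid with a flat top. z up along the tube
- tool_foot (a point): centre of the tool's lower end, 30 mm below its centre
- mat_top (a point): centre of the top face of the black rubber mat, 170 x 170 x 4 mm, fixed to the bench; x and y along its edges
- spare_wheel: loose spare castor wheel, 80 mm across, 28 mm thick, lying flat; origin at the centre of its underside: leave alone
- jar: loose amber jar with white lid, 56 mm across, 90 mm tall; origin at the centre of its underside: leave alone
- mallet: loose rubber hammer with wooden handle lying on the bench beyond the mat: leave alone. Origin under its middle
There are look-alikes about, which are no part of the job. There is more than one size of the part that bears tool_center; the job needs the middle-sized.

How it is judged:
By the outcome, as a careful person would: the job done as asked, in the order asked, and still so for the second after the job is handed in, with the robot touching nothing.
It also fails if it takes over 64 s, if anything falls off the work surface, if the arm or the gripper's body presses on something with over 40 N, if the wrist force passes 120 N, or if a joint passes its speed limit or range.

## Working session

There is one attempt and no reset: what is moved stays moved. The work goes in short steps, Python scripts to look and compute and a shell command to move; the robot and the scene stay as the last step left them, time stands still between calls to the robot, and variables do not carry over. Pictures are saved under pics/ and viewed, and the job is handed in when it is done.

```bash
mkdir -p pics
cat > h.py <<'E'
import numpy as np, cv2
from station import monitor, optics, ticket, models, r
def snap(name,fn):
    p,d=optics.snapshot(name); ci=optics.camera_info(name)
    cv2.imwrite('pics/'+fn+'.png',p[:,:,::-1]); np.savez('pics/'+fn+'.npz',p=p,d=d,K=ci['K'],R=ci['R'],t=ci['t']); return p,d,ci
def w(ci,u,v,z):
    K,R,t=[np.array(ci[k]) for k in 'KRt']
    return R.T@(np.linalg.inv(K)@np.array([u,v,1.])*z-t)
def onz(ci,u,v,h):
    K,R,t=[np.array(ci[k]) for k in 'KRt']
    c=-R.T@t; d=R.T@np.linalg.inv(K)@np.array([u,v,1.]); return c+d*(h-c[2])/d[2]
def px(ci,X):
    K,R,t=[np.array(ci[k]) for k in 'KRt']; q=K@(R@np.array(X)+t); return q[:2]/q[2]
E
python3 - <<'E'
from h import *
s=monitor.get_state();print(s['eef_pos'],s['ee_rot'],s['contact_force'],s['opening'],r.tcp_to_grasp)
for n in ['top','side','wrist']:
    p,d,ci=snap(n,n+'0'); print(n,-np.array(ci['R']).T@ci['t'])
    for th in ['stand','axle_tip','hub','nut_foot','stand_done','tool_center','mat_top','spare_wheel','jar','mallet']:
        l=models.look_for(n,th)
        print(th,[(np.round(x['xy']).tolist(),round(x['conf'],2)) for x in l[:4]])
E
```

```text
[ 0.16399073 -0.49828964  0.23062934] [2.99481642 1.56921572 1.74179648] [ 0.5311015  -0.49105392  0.1836192 ] 0.08527595655520204 0.0187
top [ 0.49567897 -0.07574903  1.14621246]
stand [([120.0, 212.0], 0.79)]
axle_tip [([121.0, 216.0], 0.95)]
hub [([448.0, 214.0], 0.73), ([118.0, 211.0], 0.65)]
nut_foot [([117.0, 210.0], 0.49)]
stand_done [([234.0, 181.0], 0.64)]
tool_center [([335.0, 161.0], 0.78), ([356.0, 213.0], 0.56), ([369.0, 173.0], 0.44)]
mat_top [([345.0, 224.0], 0.73)]
spare_wheel [([147.0, 264.0], 0.89)]
jar [([287.0, 135.0], 0.85)]
mallet [([449.0, 218.0], 0.68)]
side [-0.01564632 -0.99353936  0.6722107 ]
stand [([215.0, 179.0], 0.54)]
axle_tip [([220.0, 178.0], 0.56)]
hub []
nut_foot []
stand_done [([268.0, 204.0], 0.71), ([312.0, 259.0], 0.69)]
tool_center [([310.0, 259.0], 0.73), ([338.0, 231.0], 0.64), ([354.0, 258.0], 0.46)]
mat_top [([285.0, 276.0], 0.61)]
spare_wheel []
jar [([330.0, 200.0], 0.61)]
mallet [([372.0, 334.0], 0.77)]
wrist [ 0.22703586 -0.47835443  0.37467741]
stand []
axle_tip []
hub []
nut_foot []
stand_done []
tool_center []
mat_top []
spare_wheel []
jar []
mallet []
```

View pics/top0.png

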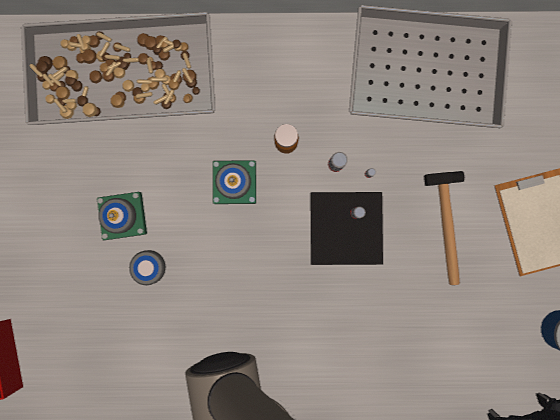

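View pics/side0.png

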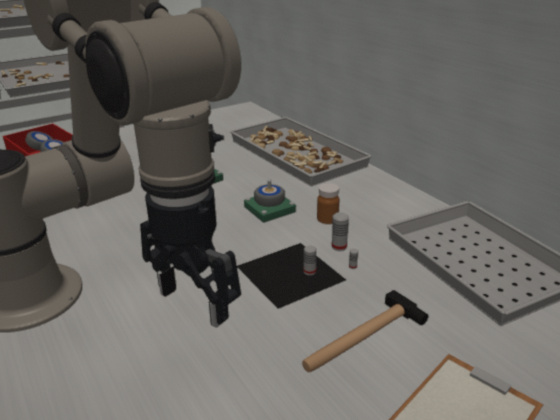

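Run:
```python
import cv2
a=cv2.imread('pics/top0.png')[130:270,310:410]; b=cv2.imread('pics/side0.png')[170:310,270:390]
cv2.imwrite('pics/c0.png',cv2.hconcat([cv2.resize(a,(400,560),interpolation=2),cv2.resize(b,(400,560),interpolation=2)]))
```

```text
(no output)
```

View pics/c0.png

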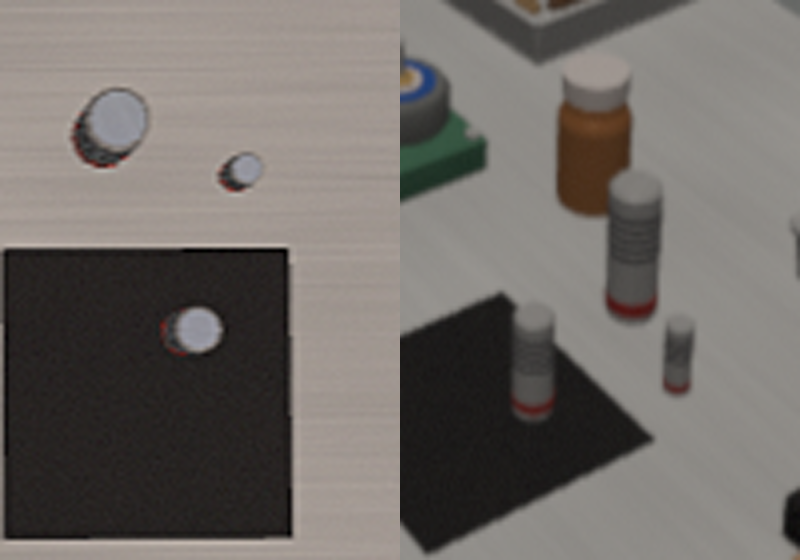

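The tubes that could be taken for the tool, in the top picture, are a large one at (338,161) on the bench, a small one at (370,172) on the bench, and the middle-sized one at (359,212) on the mat. I choose the one on the mat. Next I'll measure it and compare the two wheels.

Run:
```python
from h import *
z=np.load('pics/top0.npz'); d=z['d']
for n,u,v in [('mid',359,212),('tall',338,160),('small',370,172),('standtip',121,216),('done',234,180),('jar',287,135),('spare',147,267),('mat',330,240),('bench',280,230),('malhead',445,179)]:
    dd=d[v-1:v+2,u-1:u+2]; print(n,np.round(w(z,u,v,np.median(dd)),4),np.round(w(z,u,v,dd[dd>0].min()),4))
# circle fit of tops
K,R,t=z['K'],z['R'],z['t']
uu,vv=np.meshgrid(np.arange(560),np.arange(420))
P=(np.stack([uu*d,vv*d,d],-1)@np.linalg.inv(K).T - t)@R
def blob(u,v,rad,lo,hi):
    m=(abs(uu-u)<rad)&(abs(vv-v)<rad)&(P[...,2]>lo)&(P[...,2]<hi)&(d>0)
    q=P[m]; c,rr=cv2.minEnclosingCircle(q[:,:2].astype(np.float32)); return len(q),q.mean(0).round(4),np.round(c,4),round(rr,4)
print(blob(359,212,14,.058,.075)); print(blob(338,160,14,.08,.2));print(blob(370,172,10,.03,.08))
for u,v in[(121,216),(234,181)]:
    for lo,hi in [(.02,.03),(.05,.062),(.062,.07),(.07,.082),(.083,.095)]:
        try: print(u,lo,blob(u,v,26,lo,hi))
        except Exception as e: print(u,lo,'none')
m=(abs(uu-347)<50)&(abs(vv-228)<50)&(z['p'].max(-1)<60)&(P[...,2]<.02)
print('mat',cv2.minAreaRect(P[m][:,:2].astype(np.float32)))
a=z['p'][185:245,90:150,::-1];b=z['p'][150:210,204:264,::-1]
cv2.imwrite('pics/c1.png',cv2.resize(cv2.hconcat([a,b]),(800,400),interpolation=2))
```

```text
mid [ 0.5243 -0.2466  0.0633] [ 0.5242 -0.2461  0.0664]
tall [ 0.6378 -0.1989  0.0834] [ 0.6373 -0.1984  0.0876]
small [ 0.6154 -0.2759  0.0431] [ 0.6151 -0.2754  0.046 ]
standtip [0.5188 0.283  0.0594] [0.5187 0.2817 0.0635]
done [0.5974 0.0308 0.0623] [0.5959 0.0292 0.0784]
jar [ 0.6922 -0.0876  0.0906] [ 0.6919 -0.0876  0.0925]
spare [0.4028 0.2329 0.0295] [0.403  0.2322 0.0318]
mat [ 0.4608 -0.1875  0.0032] [ 0.4609 -0.1873  0.0056]
bench [ 4.849e-01 -7.070e-02  3.000e-04] [ 0.4849 -0.0707  0.0039]
malhead [ 0.5999 -0.4512  0.0268] [ 0.5998 -0.4506  0.0286]
(106, array([ 0.5243, -0.2458,  0.0633]), array([ 0.5241, -0.2462]), 0.013)
(190, array([ 0.6394, -0.2001,  0.0833]), array([ 0.6392, -0.2003]), 0.0176)
(61, array([ 0.6156, -0.2768,  0.0417]), array([ 0.6162, -0.2774]), 0.0095)
121 0.02 (779, array([0.5197, 0.286 , 0.0241]), array([0.5202, 0.2971]), 0.0681)
121 0.05 (858, array([0.521 , 0.2949, 0.0576]), array([0.5214, 0.2974]), 0.0404)
121 0.062 (35, array([0.5167, 0.2952, 0.0631]), array([0.5203, 0.2963]), 0.035)
121 0.07 (85, array([0.5207, 0.2968, 0.0762]), array([0.5207, 0.2979]), 0.0128)
121 0.083 (17, array([0.5203, 0.2967, 0.0865]), array([0.5173, 0.2971]), 0.0036)
234 0.02 (825, array([0.5932, 0.0328, 0.0241]), array([0.5967, 0.0372]), 0.0691)
234 0.05 (905, array([0.5968, 0.0358, 0.0571]), array([0.5973, 0.0361]), 0.0398)
234 0.062 (45, array([0.5969, 0.0348, 0.0635]), array([0.5974, 0.0319]), 0.0296)
234 0.07 (4, array([0.5953, 0.032 , 0.0782]), array([0.5957, 0.0323]), 0.0026)
234 0.083 (16, array([0.5973, 0.036 , 0.0869]), array([0.5974, 0.0361]), 0.0046)
mat ((0.4887610673904419, -0.22646671533584595), (0.16698697209358215, 0.16904398798942566), 89.5863265991211)
```

View pics/c1.png

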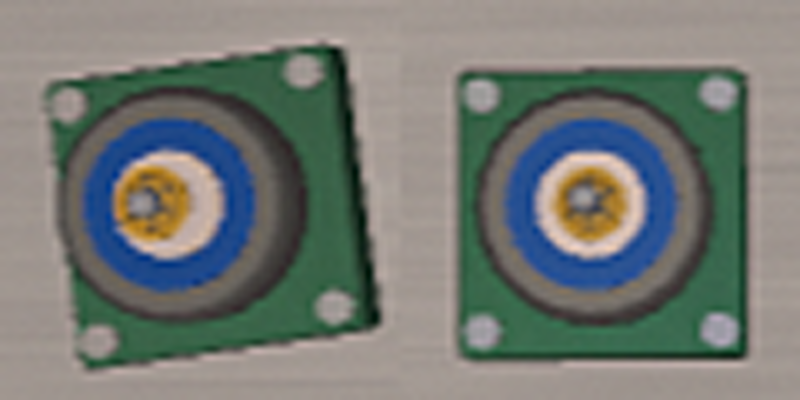

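```bash
cat >> h.py <<'E'
from scipy.spatial.transform import Rotation as Ro
def go(target,down=True,yaw=None):
    """shift in tool axes from measured to target TCP"""
    s=monitor.get_state(); A=Ro.from_euler('xyz',s['ee_rot']).as_matrix()
    print('t',round(s['time'],2),'tcp',np.round(s['eef_pos'],4),'f',np.round(s['contact_force'],2),'open',round(s['opening'],4))
    print('axes x,y,z cols\n',A.round(4)); dx=np.array(target)-s['eef_pos']
    print('shift tool',np.round(A.T@dx,4)); return A
E
python3 - <<'E'
from h import *
go([.524,-.246,.20])
E
```

```text
t 1.65 tcp [ 0.1641 -0.4987  0.2313] f [-0.04 -0.03 -0.45] open 0.0853
axes x,y,z cols
 [[ 0.000e+00  9.499e-01  3.125e-01]
 [-1.000e-04  3.125e-01 -9.499e-01]
 [-1.000e+00 -0.000e+00  1.000e-04]]
shift tool [ 0.0313  0.4209 -0.1276]
```

```bash
python3 -m pendant '[[[0,0,0],[0,0.042,-0.0128],1],[[0,0,0],[0,0.042,-0.0128],1],[[0,0,0],[0,0.042,-0.0128],1],[[0,0,0],[0,0.042,-0.0128],1],[[0,0,0],[0,0.042,-0.0128],1],[[0,0,0],[0,0.042,-0.0128],1],[[0,0,0],[0,0.042,-0.0128],1],[[0,0,0],[0,0.042,-0.0128],1],[[0,0,0],[0.01,0.042,-0.0128],1],[[0,0,0],[0.02,0.042,-0.0128],1],[[0,0,0],[0,0,0],1],[[0,0,0],[0,0,0],1]]'
python3 - <<'E'
from h import *
A=go([.524,-.246,.027])
p,d,ci=snap('wrist','w1'); print(px(ci,[.5242,-.246,.064]),np.array(ci['R']).round(3))
for th in ['tool_center','tool_foot']: print(th,[(np.round(x['xy']).tolist(),round(x['conf'],2)) for x in models.look_for('wrist',th)])
E
```

```text
time: 2.85
eef_pos: [0.5233, -0.245, 0.2005]
ee_rot: [-2.214, 1.569, 2.818]
contact_force: [0.6, -0.1, -0.4]
opening: 0.0854
t 2.85 tcp [ 0.5233 -0.245   0.2005] f [ 0.57 -0.12 -0.36] open 0.0854
axes x,y,z cols
 [[-1.600e-03  9.492e-01  3.147e-01]
 [ 5.000e-04  3.147e-01 -9.492e-01]
 [-1.000e+00 -1.300e-03 -1.000e-03]]
shift tool [0.1735 0.0006 0.0013]
[278.67725052 199.32180747] [[ 0.314 -0.949 -0.   ]
 [-0.915 -0.303  0.266]
 [-0.252 -0.083 -0.964]]
tool_center [([347.0, 108.0], 0.89), ([274.0, 40.0], 0.77), ([282.0, 195.0], 0.72)]
tool_foot [([349.0, 105.0], 0.88), ([281.0, 197.0], 0.6), ([273.0, 38.0], 0.6)]
```

View pics/w1.png

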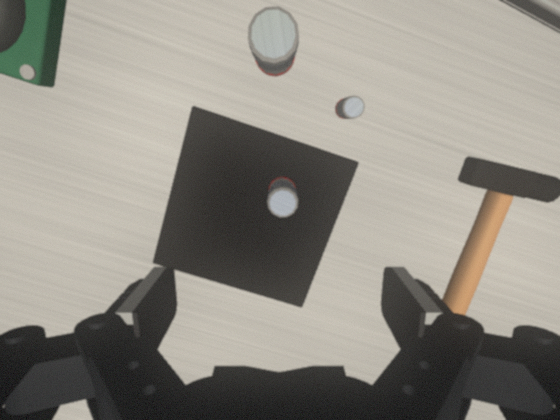

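```bash
cat >> h.py <<'E'
def pts(z):
    d=z['d']; uu,vv=np.meshgrid(np.arange(560),np.arange(420))
    P=(np.stack([uu*d,vv*d,d],-1)@np.linalg.inv(z['K']).T - z['t'])@z['R']; P[d<=0]=np.nan; return P
def disc(P,c,rad,lo,hi):
    m=(np.hypot(P[...,0]-c[0],P[...,1]-c[1])<rad)&(P[...,2]>lo)&(P[...,2]<hi)
    q=P[m]; c2,rr=cv2.minEnclosingCircle(q[:,:2].astype(np.float32)); return len(q),q.mean(0).round(4),np.round(c2,4),round(rr,4)
E
python3 - <<'E'
from h import *
z=np.load('pics/w1.npz');P=pts(z)
print(disc(P,(.524,-.246),.025,.06,.08)); print(onz(z,282.5,202,.064))
E
```

```text
(724, array([ 0.5235, -0.2494,  0.0651]), array([ 0.5228, -0.2496]), 0.013)
[ 0.52302191 -0.24976459  0.064     ]
```

```bash
python3 -m pendant '[[[0,0,0],[0.04,-0.0005,0.003],1],[[0,0,0],[0.04,0,0],1],[[0,0,0],[0.04,0,0],1],[[0,0,0],[0.03,0,0],1],[[0,0,0],[0.015,0,0],1],[[0,0,0],[0.0075,0,0],1],[[0,0,0],[0,0,0],1],[[0,0,0],[0,0,0],1]]'
python3 - <<'E'
from h import *
A=go([.5235,-.248,.028])
p,d,ci=snap('side','s1');snap('wrist','w2')
E
```

```text
time: 3.8
eef_pos: [0.524, -0.2499, 0.0301]
ee_rot: [0.644, 1.569, -0.61]
contact_force: [0.2, 0.4, 0.2]
opening: 0.0855
t 3.8 tcp [ 0.524  -0.2499  0.0301] f [0.15 0.39 0.22] open 0.0855
axes x,y,z cols
 [[ 0.0019  0.9502  0.3116]
 [-0.0013  0.3116 -0.9502]
 [-1.      0.0014  0.0018]]
shift tool [ 0.0021  0.0002 -0.0019]
```

View pics/w2.png

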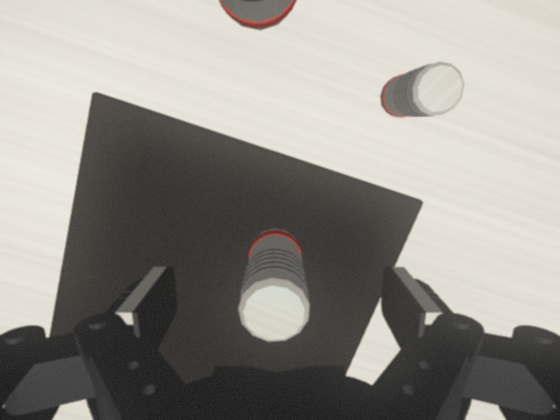

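View pics/s1.png

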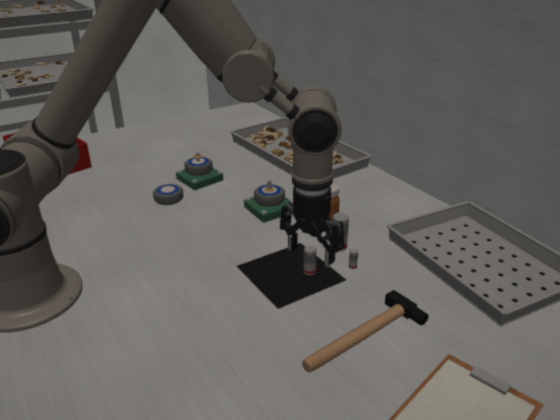

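Run:
```python
from h import *
z=np.load('pics/w2.npz');P=pts(z)
print(disc(P,(.524,-.248),.025,.06,.08)); print(onz(z,274,308,.064))
s=monitor.get_state();print(s['eef_pos'])
```

```text
(3664, array([ 0.5248, -0.2479,  0.0643]), array([ 0.5232, -0.2482]), 0.0134)
[ 0.52465805 -0.24808434  0.064     ]
[ 0.52415586 -0.24961882  0.03026268]
```

```bash
python3 -m pendant '[[[0,0,0],[0.002,0.0005,-0.0014],1],[[0,0,0],[0,0,0],0],[[0,0,0],[0,0,0],-0.5],[[0,0,0],[0,0,0],-1],[[0,0,0],[0,0,0],-1],[[0,0,0],[0,0,0],-1],[[0,0,0],[0,0,0],-1],[[0,0,0],[0,0,0],-1],[[0,0,0],[0,0,0],-1],[[0,0,0],[0,0,0],-1]]'
python3 - <<'E'
from h import *
A=go([.5235,-.248,.028])
snap('wrist','w3')
E
```

```text
time: 4.9
eef_pos: [0.5237, -0.2475, 0.027]
ee_rot: [0.608, 1.57, -0.645]
contact_force: [-0.4, 0.4, 4.5]
opening: 0.0247
t 4.9 tcp [ 0.5237 -0.2475  0.027 ] f [-0.43  0.37  4.53] open 0.0247
axes x,y,z cols
 [[ 4.000e-04  9.499e-01  3.125e-01]
 [-3.000e-04  3.125e-01 -9.499e-01]
 [-1.000e+00  3.000e-04  5.000e-04]]
shift tool [-0.001  -0.0003  0.0004]
```

View pics/w3.png

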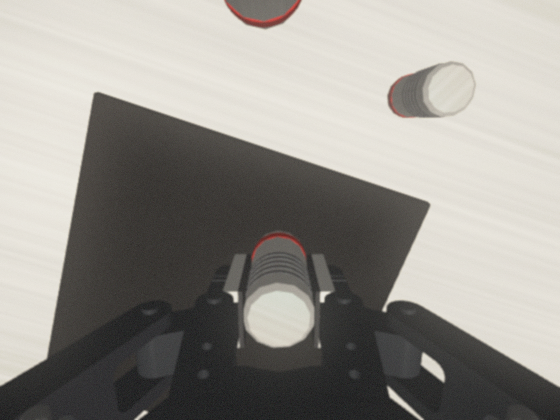

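```bash
python3 -m pendant '[[[0,0,0],[-0.02,0,0],-1],[[0,0,0],[-0.04,0,0],-1],[[0,0,0],[-0.05,0,0],-1],[[0,0,0],[-0.05,0,0],-1],[[0,0,0],[0,0.010,-0.030],-1],[[0,0,0],[0,0.0129,-0.04],-1],[[0,0,0],[0,0.0129,-0.04],-1],[[0,0,0],[0,0.0129,-0.04],-1],[[0,0,0],[0,0.0129,-0.04],-1],[[0,0,0],[0,0.0129,-0.04],-1],[[0,0,0],[0,0.0129,-0.04],-1],[[0,0,0],[0,0.0129,-0.04],-1],[[0,0,0],[0,0.0129,-0.04],-1],[[0,0,0],[0,0.0129,-0.04],-1],[[0,0,0],[0,0.0129,-0.04],-1],[[0,0,0],[0,0.0129,-0.04],-1],[[0,0,0],[0,0.0129,-0.04],-1],[[0,0,0],[0,0,0],-1],[[0,0,0],[0,0,0],-1]]'
python3 - <<'E'
from h import *
A=go([.5207,.297,.187])
p,d,ci=snap('wrist','w4'); print(px(ci,[.5207,.297,.088]))
for th in ['axle_tip','nut_foot','hub']: print(th,[(np.round(x['xy']).tolist(),round(x['conf'],2)) for x in models.look_for('wrist',th)])
snap('top','t4');snap('side','s4')
E
```

```text
time: 6.85
eef_pos: [0.52, 0.289, 0.1856]
ee_rot: [-1.281, 1.569, -2.531]
contact_force: [-0.5, 0.4, -0.9]
opening: 0.0252
t 6.85 tcp [0.52   0.289  0.1856] f [-0.55  0.44 -0.9 ] open 0.0252
axes x,y,z cols
 [[-1.900e-03  9.492e-01  3.145e-01]
 [-1.300e-03  3.145e-01 -9.493e-01]
 [-1.000e+00 -2.200e-03  7.000e-04]]
shift tool [-0.0014  0.0032 -0.0074]
[266.40553346 208.70883629]
axle_tip [([271.0, 190.0], 0.85)]
nut_foot [([269.0, 203.0], 0.7)]
hub [([272.0, 191.0], 0.7), ([532.0, 200.0], 0.28), ([278.0, 293.0], 0.19)]
```

View pics/w4.png

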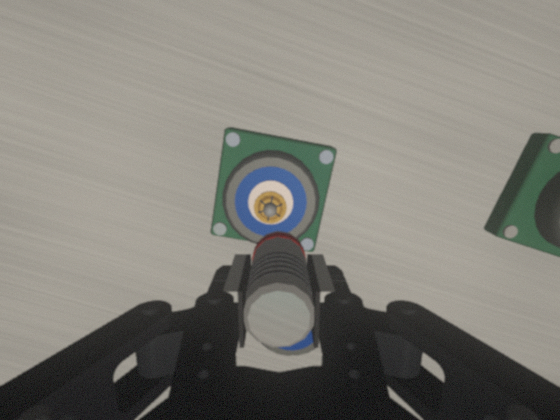

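Run:
```python
from h import *
z=np.load('pics/w4.npz');P=pts(z)
s=monitor.get_state();tc=s['eef_pos'];print(tc)
print('tooltop',disc(P,tc[:2],.03,.215,.235))
print('tool3', disc(pts(np.load('pics/w3.npz')),(.5237,-.2475),.03,.06,.07))
c=(.52,.297)
for lo,hi in [(.083,.1),(.07,.082),(.05,.0585)]: print(lo,disc(P,c,.05,lo,hi))
print('tip',onz(z,269,210,.088))
a=z['p'][120:360,190:370,::-1]; cv2.imwrite('pics/c4.png',cv2.resize(a,(450,600),interpolation=2))
zt=np.load('pics/t4.npz');Pt=pts(zt)
for lo,hi in [(.083,.1),(.07,.082),(.05,.0585)]:
  try: print('top',lo,disc(Pt,c,.05,lo,hi))
  except Exception: print('none')
```

```text
[0.52103318 0.2873591  0.18683124]
tooltop (7054, array([0.5237, 0.2887, 0.2244]), array([0.526, 0.289]), 0.0296)
tool3 (5230, array([ 0.5254, -0.2473,  0.0646]), array([ 0.5289, -0.2457]), 0.0294)
0.083 (147, array([0.5205, 0.2946, 0.0871]), array([0.5198, 0.2944]), 0.0049)
0.07 (684, array([0.5206, 0.2947, 0.0775]), array([0.5194, 0.2945]), 0.0127)
0.05 (1416, array([0.5304, 0.2978, 0.0567]), array([0.5197, 0.2944]), 0.04)
tip [0.52036933 0.29491899 0.088     ]
top 0.083 (16, array([0.5209, 0.2966, 0.0866]), array([0.5195, 0.2955]), 0.0049)
top 0.07 (70, array([0.5191, 0.2954, 0.0765]), array([0.52 , 0.297]), 0.0125)
top 0.05 (379, array([0.5162, 0.2866, 0.0561]), array([0.5197, 0.2966]), 0.0403)
```

View pics/c4.png

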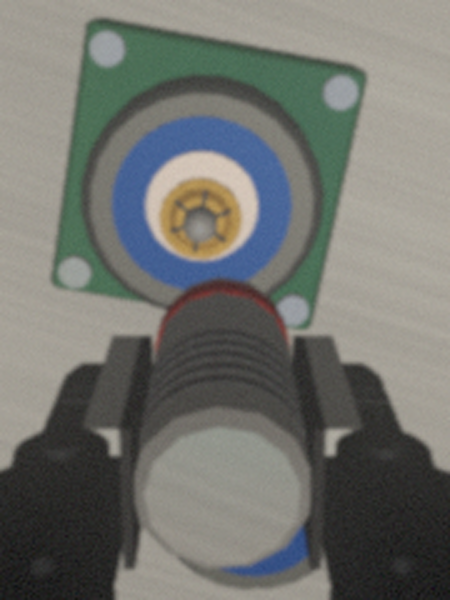

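View pics/s4.png

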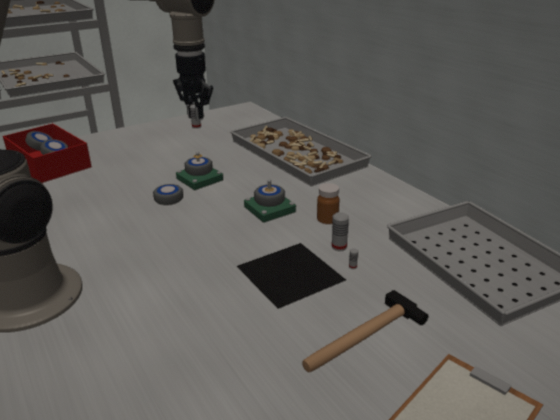

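Run:
```python
from h import *
from scipy.optimize import least_squares
z=np.load('pics/w4.npz')
th=np.linspace(0,2*np.pi,200)
def circ(c,zz,r): return np.array([px(z,[c[0]+r*np.cos(t),c[1]+r*np.sin(t),zz]) for t in th])
def res(c,zz,left,right,top):
    q=circ(c,zz,.013); return [q[:,0].min()+q[:,0].max()-left-right,q[:,1].min()-top]
# foot
for tz in (.185,.187):
  f=least_squares(lambda c:res(c,tz-.023,190+157/2.5,190+288/2.5,120+280/2.5),[.52,.288]).x
  t=least_squares(lambda c:res(c,tz+.037,190+137/2.5,190+310/2.5,120+407/2.5),[.52,.288]).x
  q=circ(f,tz-.023,.013); print(tz,'foot',f.round(4),'top',t.round(4),q[:,0].min(),q[:,0].max())
print('tip',onz(z,270,210,.088), 'tcp now',monitor.get_state()['eef_pos'])
A=Ro.from_euler('xyz',monitor.get_state()['ee_rot']).as_matrix()
print('camera minus', (-z['R'].T@z['t']))
tip=onz(z,270,210,.088)
for nm,o in (('foot',f),('top',t)):
  dx=np.array([tip[0]-o[0],tip[1]-o[1],0]); print(nm,dx.round(4),(A.T@dx).round(4))
dx=np.array([.5201,.2965,0])-[.5205,.288,0]; print('topcam/tcp',(A.T@dx).round(4))
```

```text
0.185 foot [0.5179 0.2866] top [0.5197 0.2871] 254.0711827187683 303.9288172812317
0.187 foot [0.5185 0.2868] top [0.5206 0.2875] 253.7749617995623 304.22503820043755
tip [0.52059704 0.29423073 0.088     ] tcp now [0.52103318 0.2873591  0.18683124]
camera minus [0.58343484 0.30860208 0.32909451]
foot [0.002  0.0074 0.    ] [-0.      0.0043 -0.0064]
top [-0.      0.0068  0.    ] [-0.      0.0021 -0.0064]
topcam/tcp [-0.      0.0023 -0.0082]
```

```bash
python3 -m pendant '[[[0,0,0],[0.01,-0.022,-0.007],-1],[[0,0,0],[0.03,0,0],-1],[[0,0,0],[0.02,0,0],-1],[[0,0,0],[0.008,0,0],-1],[[0,0,0],[0,0,0],-1],[[0,0,0],[0,0,0],-1],[[0,0,0],[0,0,0],-1]]'
python3 - <<'E'
from h import *
A=go([.5203,.2955,.118])
p,d,ci=snap('wrist','w5'); print([monitor.get_state()['eef_pos'].round(4) for _ in range(2)])
cv2.imwrite('pics/c5.png',cv2.resize(p[120:330,190:370,::-1],(514,600),interpolation=2))
E
```

```text
time: 7.85
eef_pos: [0.4985, 0.2885, 0.12]
ee_rot: [1.598, 1.568, 0.345]
contact_force: [0.6, -0.1, -1.2]
opening: 0.0249
t 7.85 tcp [0.4985 0.2885 0.12  ] f [ 0.62 -0.06 -1.19] open 0.0249
axes x,y,z cols
 [[ 2.200e-03  9.500e-01  3.122e-01]
 [ 8.000e-04  3.122e-01 -9.500e-01]
 [-1.000e+00  2.300e-03 -1.000e-04]]
shift tool [0.0021 0.0229 0.0001]
[array([0.4984, 0.2885, 0.1199]), array([0.4984, 0.2885, 0.1199])]
```

View pics/c5.png

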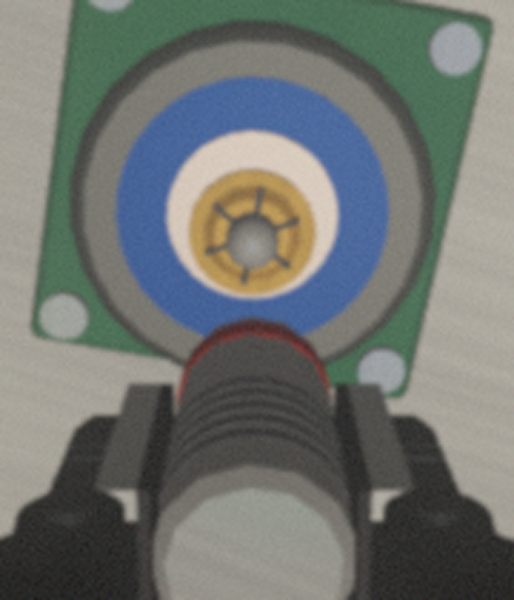

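Run:
```python
from h import *
from scipy.optimize import least_squares
z=np.load('pics/w5.npz'); s=monitor.get_state()
A=Ro.from_euler('xyz',s['ee_rot']).as_matrix()
th=np.linspace(0,2*np.pi,200)
k=600/210
U=lambda x:190+x/k
V=lambda y:120+y/k
def circ(c,zz,r): return np.array([px(z,[c[0]+r*np.cos(t),c[1]+r*np.sin(t),zz]) for t in th])
def fit(zz,l,r_,t): return least_squares(lambda c:(lambda q:[q[:,0].min()+q[:,0].max()-l-r_,q[:,1].min()-t])(circ(c,zz,.013)),[.4984,.2885]).x
tip=onz(z,U(253),V(240),.0875)
for dz in (-.002,0,.002):
  tz=.119+dz
  f=fit(tz-.023,U(181),U(329),V(320)); t=fit(tz+.037,U(154),U(357),V(465))
  print(dz,'foot',f.round(4),'top',t.round(4),'tip',tip.round(4))
  for o in (f,t,s['eef_pos']): print((A.T@[tip[0]-o[0],tip[1]-o[1],0]).round(4))
q=circ(f,tz-.023,.013);print((q[:,0].max()-q[:,0].min())*k)
```

```text
-0.002 foot [0.4955 0.2868] top [0.4967 0.2872] tip [0.5204 0.2954 0.0875]
[ 0.0001  0.0263 -0.0004]
[ 0.0001  0.0251 -0.0004]
[0.     0.0231 0.0003]
0 foot [0.4961 0.287 ] top [0.4976 0.2875] tip [0.5204 0.2954 0.0875]
[ 0.0001  0.0257 -0.0004]
[ 0.0001  0.0241 -0.0004]
[0.     0.0231 0.0003]
0.002 foot [0.4968 0.2872] top [0.4986 0.2878] tip [0.5204 0.2954 0.0875]
[ 0.0001  0.025  -0.0004]
[ 0.      0.0231 -0.0004]
[0.     0.0231 0.0003]
144.09566993618017
```

Run:
```python
from h import *
from scipy.optimize import least_squares
z=np.load('pics/w5.npz'); s=monitor.get_state(); P=pts(z); A=Ro.from_euler('xyz',s['ee_rot']).as_matrix()
q=P[233:270,262:298].reshape(-1,3); q=q[np.isfinite(q[:,2])]
for lo,hi in [(.096,.108),(.108,.12),(.12,.135),(.135,.15)]:
    m=(q[:,2]>lo)&(q[:,2]<hi); a=q[m]
    if len(a)<15: print(lo,len(a)); continue
    f=least_squares(lambda c:np.hypot(a[:,0]-c[0],a[:,1]-c[1])-.013,[.497,.287],loss='soft_l1',f_scale=.001)
    print(lo,len(a),f.x.round(4),np.std(f.fun).round(4),(A.T@np.array([.5204-f.x[0],.2954-f.x[1],0])).round(4))
ap=P[195:212,270:286]; print(np.nanmax(ap[...,2]))
print(disc(P,(.5204,.2954),.02,.083,.1),disc(P,(.5204,.2954),.02,.07,.082), q[:,2].min())
```

```text
0.096 190 [0.4977 0.2879] 0.0003 [ 0.0001  0.0239 -0.0001]
0.108 317 [0.4974 0.2879] 0.0002 [0.0001 0.0242 0.0001]
0.12 464 [0.4975 0.2878] 0.0003 [ 0.0001  0.0241 -0.    ]
0.135 316 [0.4976 0.2879] 0.0003 [ 0.0001  0.024  -0.    ]
0.09031381863222313
(306, array([0.5185, 0.2952, 0.0884]), array([0.5121, 0.2932]), 0.0126) (1258, array([0.52  , 0.2957, 0.0772]), array([0.5192, 0.2954]), 0.0127) 0.05721719105676018
```

```bash
python3 -m pendant '[[[0,0,0],[0,0.0120,-0.0001],-1],[[0,0,0],[0,0.0118,-0.0001],-1],[[0,0,0],[0,0,0],-1],[[0,0,0],[0,0,0],-1],[[0,0,0],[0.003,0,0],-1],[[0,0,0],[0.003,0,0],-1],[[0,0,0],[0.003,0,0],-1],[[0,0,0],[0,0,0],-1],[[0,0,0],[0,0,0],-1]]'
python3 - <<'E'
from h import *
A=go([.5203,.2955,.118]); print(monitor.get_state()['ft_torque'])
snap('side','s6')
p,d,ci=snap('wrist','w6')
a=cv2.imread('pics/s6.png')[130:200,160:240]
cv2.imwrite('pics/c6.png',cv2.hconcat([cv2.resize(a,(400,350),interpolation=2),cv2.resize(p[120:330,190:370,::-1],(300,350),interpolation=2)]))
E
```

```text
time: 8.8
eef_pos: [0.5201, 0.2959, 0.1096]
ee_rot: [-1.287, 1.57, -2.54]
contact_force: [0.1, -0.5, -1.3]
opening: 0.0247
t 8.8 tcp [0.5201 0.2959 0.1096] f [ 0.11 -0.47 -1.29] open 0.0247
axes x,y,z cols
 [[-3.000e-04  9.499e-01  3.125e-01]
 [-2.000e-04  3.125e-01 -9.499e-01]
 [-1.000e+00 -4.000e-04  1.000e-04]]
shift tool [-0.0084  0.0001  0.0005]
[ 0.02568542 -0.01541084  0.06204619]
```

View pics/c6.png

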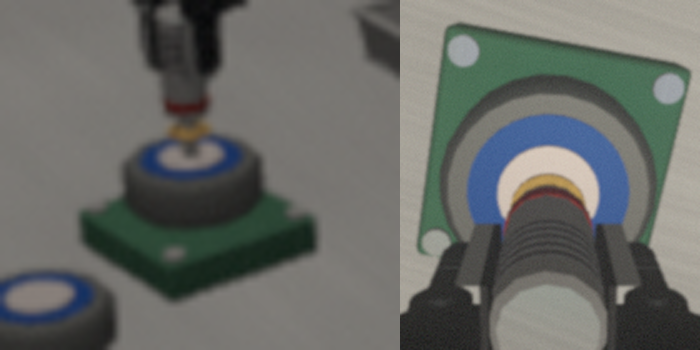

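```bash
python3 -m pendant '[[[0,0,0],[0.002,0,0],-1],[[0,0,0],[0.002,0,0],-1],[[0,0,0],[0.002,0,0],-1],[[0,0,0],[0.001,0,0],-1],[[0,0,0],[0,0,0],-1],[[0,0,0],[0,0,0],-1]]'; python3 -m pendant '[[[0,0,0],[0.001,0,0],-1],[[0,0,0],[0.001,0,0],-1],[[0,0,0],[0.001,0,0],-1],[[0,0,0],[0,0,0],-1]]'
```

```text
time: 9.5
eef_pos: [0.5202, 0.2959, 0.1027]
ee_rot: [-0.21, 1.571, -1.463]
contact_force: [0.0, 0.4, -0.7]
opening: 0.0244
time: 9.9
eef_pos: [0.5204, 0.296, 0.1007]
ee_rot: [1.502, 1.57, 0.249]
contact_force: [-1.9, -1.7, 4.7]
opening: 0.025
```

```bash
python3 -m pendant '[[[0,0,0],[0.001,0,0],-1],[[0,0,0],[0.001,0,0],-1],[[0,0,0],[0,0,0],-1]]'; python3 -m pendant '[[[0,0,0],[0.001,0,0],-1],[[0,0,0],[0.001,0,0],-1],[[0,0,0],[0.001,0,0],-1],[[0,0,0],[0,0,0],-1],[[0,0,0],[0,0,0],-1]]';  python3 -m pendant '[[[0,0,0],[0.001,0,0],-1],[[0,0,0],[0.001,0,0],-1],[[0,0,0],[0.001,0,0],-1],[[0,0,0],[0,0,0],-1],[[0,0,0],[0,0,0],-1]]'
python3 - <<'E'
from h import *
A=go([.5203,.2955,.118])
p,d,ci=snap('wrist','w7'); snap('side','s7')
a=cv2.imread('pics/s7.png')[130:200,160:240]
cv2.imwrite('pics/c7.png',cv2.hconcat([cv2.resize(a,(400,350),interpolation=2),cv2.resize(p[120:330,190:370,::-1],(300,350),interpolation=2)]))
P=pts(np.load('pics/w7.npz'))
print(disc(P,(.5204,.2954),.02,.06,.075),disc(P,(.5204,.2954),.04,.05,.0595))
E
```

```text
time: 10.2
eef_pos: [0.5204, 0.296, 0.0989]
ee_rot: [1.505, 1.57, 0.252]
contact_force: [-2.5, -1.1, 6.7]
opening: 0.0246
time: 10.7
eef_pos: [0.5204, 0.296, 0.0959]
ee_rot: [1.526, 1.57, 0.273]
contact_force: [-2.5, -2.0, 7.3]
opening: 0.025
time: 11.2
eef_pos: [0.5204, 0.296, 0.0929]
ee_rot: [1.495, 1.57, 0.242]
contact_force: [-0.9, -1.2, 5.4]
opening: 0.0249
t 11.2 tcp [0.5204 0.296  0.0929] f [-0.85 -1.24  5.37] open 0.0249
axes x,y,z cols
 [[ 1.000e-03  9.499e-01  3.126e-01]
 [ 3.000e-04  3.126e-01 -9.499e-01]
 [-1.000e+00  1.000e-03  1.000e-04]]
shift tool [-0.0251 -0.0002  0.0005]
(1300, array([0.5282, 0.2983, 0.0617]), array([0.5206, 0.2954]), 0.0199) (5892, array([0.5364, 0.3008, 0.0579]), array([0.5201, 0.2955]), 0.0399)
```

View pics/c7.png

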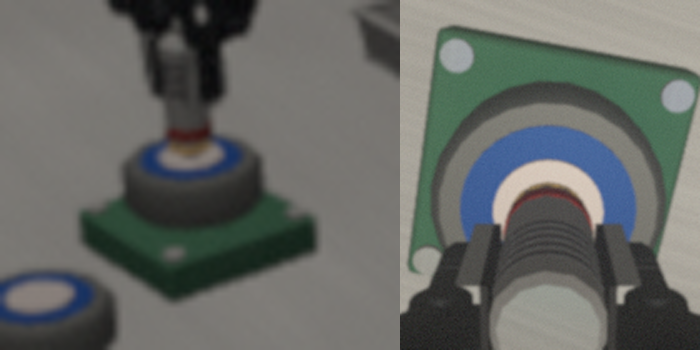

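```bash
python3 -m pendant '[[[0,0,0],[0.001,0,0],-1],[[0,0,0],[0.001,0,0],-1],[[0,0,0],[0.001,0,0],-1],[[0,0,0],[0,0,0],-1]]'; for i in 1; do :; done; python3 -m pendant '[[[0,0,0],[0.001,0,0],-1],[[0,0,0],[0,0,0],-1],[[0,0,0],[0,0,0],-1]]'; python3 -m pendant '[[[0,0,0],[0.001,0,0],-1],[[0,0,0],[0,0,0],-1],[[0,0,0],[0,0,0],-1]]'
python3 - <<'E'
from h import *
p,d,ci=snap('wrist','w8'); s=monitor.get_state(); print(s['eef_pos'])
P=pts(np.load('pics/w8.npz'))
a=P[...,2]; m=np.hypot(P[...,0]-.5204,P[...,1]-.2954)
for lo,hi in [(.0135,.0175),(.032,.036),(.021,.030)]: 
    q=a[(m>lo)&(m<hi)&(a>.045)&(a<.066)]; print(lo,len(q),np.median(q))
P0=pts(np.load('pics/w7.npz')); a=P0[...,2]; m=np.hypot(P0[...,0]-.5204,P0[...,1]-.2954)
for lo,hi in [(.0135,.0175),(.032,.036),(.021,.030)]: 
    q=a[(m>lo)&(m<hi)&(a>.045)&(a<.066)]; print('w7',lo,len(q),np.median(q))
E
```

```text
time: 11.7
eef_pos: [0.5204, 0.296, 0.0899]
ee_rot: [1.52, 1.57, 0.267]
contact_force: [-3.5, -0.2, 5.9]
opening: 0.0248
time: 12.0
eef_pos: [0.5204, 0.296, 0.0889]
ee_rot: [1.503, 1.57, 0.25]
contact_force: [-2.4, -1.7, 6.8]
opening: 0.0247
time: 12.3
eef_pos: [0.5204, 0.296, 0.088]
ee_rot: [1.516, 1.57, 0.263]
contact_force: [-3.1, -0.1, 6.9]
opening: 0.0247
[0.52037175 0.29600922 0.08793702]
0.0135 796 0.06068982465502108
0.032 1869 0.05863977353408036
0.021 2939 0.059408352510292486
w7 0.0135 803 0.06069505482051607
w7 0.032 1808 0.0586453735027203
w7 0.021 2847 0.05942003901530013
```

```bash
cat >> h.py <<'E'
def hubz(fn):
    P=pts(np.load('pics/'+fn+'.npz')); a=P[...,2]; m=np.hypot(P[...,0]-.5204,P[...,1]-.2954); o=[]
    for lo,hi in [(.0135,.0175),(.032,.036),(.021,.030)]:
        o.append(round(1000*float(np.median(a[(m>lo)&(m<hi)&(a>.045)&(a<.066)])),2))
    return o
E
L='from h import *
import sys
snap("wrist",sys.argv[1]); s=monitor.get_state(); print(s["eef_pos"].round(4),s["contact_force"].round(1),hubz(sys.argv[1]))'
echo "$L" > l.py
python3 -m pendant '[[[0,0,0],[0.0005,0,0],-1],[[0,0,0],[0.0005,0,0],-1],[[0,0,0],[0,0,0],-1],[[0,0,0],[0,0,0],-1]]'; python3 l.py w9; python3 -m pendant '[[[0,0,0],[0.0005,0,0],-1],[[0,0,0],[0,0,0],-1],[[0,0,0],[0,0,0],-1]]'; python3 l.py w10
```

```text
time: 12.75
eef_pos: [0.5204, 0.296, 0.087]
ee_rot: [1.49, 1.57, 0.237]
contact_force: [-2.7, -1.0, 6.6]
opening: 0.0249
[0.5204 0.296  0.087 ] [-3.1 -1.6  7.3] [60.73, 58.63, 59.39]
time: 13.1
eef_pos: [0.5204, 0.296, 0.0867]
ee_rot: [1.492, 1.57, 0.239]
contact_force: [-2.1, -1.2, 8.7]
opening: 0.0251
[0.5204 0.296  0.0867] [-3.3 -1.1  7.4] [60.38, 58.31, 59.1]
```

```bash
python3 -m pendant '[[[0,0,0],[0.0005,0,0],-1],[[0,0,0],[0,0,0],-1],[[0,0,0],[0,0,0],-1]]'; python3 l.py w11; python3 -m pendant '[[[0,0,0],[0.0004,0,0],-1],[[0,0,0],[0,0,0],-1],[[0,0,0],[0,0,0],-1]]'; python3 l.py w12
```

```text
time: 13.45
eef_pos: [0.5204, 0.296, 0.0864]
ee_rot: [1.499, 1.569, 0.246]
contact_force: [-4.1, -0.5, 10.1]
opening: 0.0251
[0.5204 0.296  0.0864] [-2.9 -2.7  9.2] [60.06, 58.02, 58.82]
time: 13.8
eef_pos: [0.5204, 0.2961, 0.0862]
ee_rot: [1.497, 1.569, 0.245]
contact_force: [-3.4, -1.1, 10.1]
opening: 0.0248
[0.5204 0.2961 0.0862] [-3.9 -1.7 11.2] [59.87, 57.82, 58.59]
```

```bash
python3 -m pendant '[[[0,0,0],[0.0005,0,0],-1],[[0,0,0],[0,0,0],-1],[[0,0,0],[0,0,0],-1],[[0,0,0],[0,0,0],-1]]'; python3 l.py w13
```

```text
time: 14.25
eef_pos: [0.5205, 0.296, 0.0859]
ee_rot: [1.522, 1.569, 0.269]
contact_force: [-3.5, -1.9, 11.3]
opening: 0.0246
[0.5205 0.2961 0.0859] [-3.6 -2.6 12.3] [59.57, 57.51, 58.29]
```

```bash
python3 -m pendant '[[[0,0,0],[-0.002,0,0],-1],[[0,0,0],[-0.002,0,0],-1],[[0,0,0],[-0.004,0,0],-1],[[0,0,0],[0,0,0],-1]]'; python3 l.py w14; python3 -m pendant '[[[0,0,0],[-0.005,0,0],-1],[[0,0,0],[-0.007,0,0],-1],[[0,0,0],[-0.01,0,0],-1],[[0,0,0],[-0.02,0,0],-1],[[0,0,0],[-0.03,0,0],-1],[[0,0,0],[-0.03,0,0],-1],[[0,0,0],[0,0,0],-1],[[0,0,0],[0,0,0],-1]]'
python3 - <<'E'
from h import *
p,d,ci=snap('wrist','w15');print(hubz('w15'))
go([.52,-.24,.187]); P=pts(np.load('pics/w15.npz'))
c=(.5204,.2954)
for lo,hi in [(.083,.1),(.0605,.07),(.05,.0585)]: print(lo,disc(P,c,.02,lo,hi))
cv2.imwrite('pics/c15.png',cv2.resize(p[120:330,190:370,::-1],(514,600),interpolation=2))
s=monitor.get_state();tc=s['eef_pos']
q=P[233:270,262:298].reshape(-1,3); q=q[np.isfinite(q[:,2])]; q=q[q[:,2]>tc[2]-.02]
from scipy.optimize import least_squares
f=least_squares(lambda v:np.hypot(q[:,0]-v[0],q[:,1]-v[1])-.013,tc[:2],loss='soft_l1',f_scale=.001);print(f.x)
tt=P[300:330,265:295,2]; print('tooltop z-tcp',np.median(tt)-tc[2]); print('before',np.median(pts(np.load('pics/w5.npz'))[300:330,265:295,2])-.1199)
E
```

```text
time: 14.7
eef_pos: [0.5205, 0.2961, 0.0922]
ee_rot: [1.541, 1.57, 0.288]
contact_force: [-0.1, -0.3, -1.7]
opening: 0.025
[0.5203 0.296  0.0919] [ 1.   0.  -2.5] [59.31, 57.27, 58.04]
time: 15.55
eef_pos: [0.5204, 0.296, 0.1949]
ee_rot: [1.595, 1.569, 0.342]
contact_force: [0.1, -1.4, -2.6]
opening: 0.0246
[58.25, 56.16, 57.04]
t 15.6 tcp [0.5198 0.2958 0.1936] f [-0.33 -0.12 -1.75] open 0.025
axes x,y,z cols
 [[-6.000e-04  9.499e-01  3.125e-01]
 [-4.000e-04  3.125e-01 -9.499e-01]
 [-1.000e+00 -7.000e-04  1.000e-04]]
shift tool [ 0.0068 -0.1672  0.509 ]
0.083 (126, array([0.5191, 0.2952, 0.0858]), array([0.5184, 0.295 ]), 0.005)
0.0605 (265, array([0.5209, 0.2959, 0.0622]), array([0.5187, 0.2949]), 0.0123)
0.05 (758, array([0.5241, 0.2964, 0.0576]), array([0.5204, 0.2954]), 0.02)
[0.51895308 0.29517331]
tooltop z-tcp nan
before nan
```

View pics/c15.png

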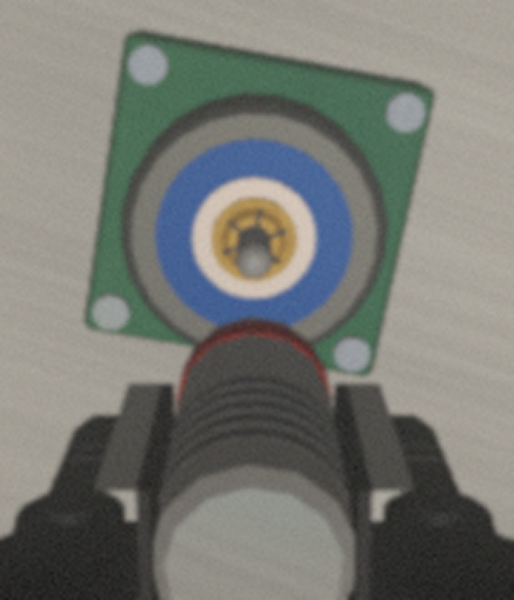

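Run:
```python
from h import *
for fn in ['w4','w15','w5','w13','w14']:
    P=pts(np.load('pics/'+fn+'.npz')); a=P[...,2]; x=P[...,0]-.5200;y=P[...,1]-.2950; m=np.hypot(x,y)
    f=np.nanmedian
    g=(m>.045)&(m<.055)&(a>.018)&(a<.028); far=x*.95+y*.31>.0
    print(fn,'blk',f(a[g&far])*1e3,'tyre-blk',(f(a[(m>.031)&(m<.036)&(a>.05)&(a<.063)&far])-f(a[g&far]))*1e3,'hub/blue',(f(a[(m>.021)&(m<.029)&(a>.05)&(a<.064)&far])-f(a[g&far]))*1e3)
```

```text
w4 blk 24.88406697171922 tyre-blk 34.10222491048114 hub/blue 34.87451538227097
w15 blk 23.32481584895417 tyre-blk 32.81903191744036 hub/blue 33.723625237495874
w5 blk 24.55615573256499 tyre-blk 34.0469787822239 hub/blue 34.86706934295408
w13 blk 24.669128684706795 tyre-blk 32.90796090419713 hub/blue 33.73645179850099
w14 blk 24.338696346039452 tyre-blk 32.98792933006969 hub/blue 33.79923520904218
```

```bash
python3 -m pendant '[[[0,0,0],[0,-0.0128,0.0398],-1],[[0,0,0],[0,-0.0128,0.0398],-1],[[0,0,0],[0,-0.0128,0.0398],-1],[[0,0,0],[0,-0.0128,0.0398],-1],[[0,0,0],[0,-0.0128,0.0398],-1],[[0,0,0],[0,-0.0128,0.0398],-1],[[0,0,0],[0,-0.0128,0.0398],-1],[[0,0,0],[0,-0.0128,0.0398],-1],[[0,0,0],[0,-0.0128,0.0398],-1],[[0,0,0],[0,-0.0128,0.0398],-1],[[0,0,0],[0,-0.0128,0.0398],-1],[[0,0,0],[0,-0.0128,0.0398],-1],[[0,0,0],[0,-0.0128,0.0394],-1],[[0,0,0],[0,0,0],-1],[[0,0,0],[0.04,0,0],-1],[[0,0,0],[0.05,0,0],-1],[[0,0,0],[0.04,0,0],-1],[[0,0,0],[0.02,0,0],-1],[[0,0,0],[0,0,0],-1],[[0,0,0],[0,0,0],-1]]'
python3 - <<'E'
from h import *
go([.5235,-.247,.027])
snap('wrist','w16')
E
```

```text
time: 17.6
eef_pos: [0.5236, -0.2466, 0.0437]
ee_rot: [-2.484, 1.57, 2.547]
contact_force: [-0.0, -0.3, -0.7]
opening: 0.0247
t 17.6 tcp [ 0.5236 -0.2466  0.0437] f [-0.04 -0.31 -0.67] open 0.0247
axes x,y,z cols
 [[-1.000e-03  9.498e-01  3.128e-01]
 [ 7.000e-04  3.128e-01 -9.498e-01]
 [-1.000e+00 -7.000e-04 -9.000e-04]]
shift tool [ 0.0167 -0.0002  0.0004]
```

View pics/w16.png

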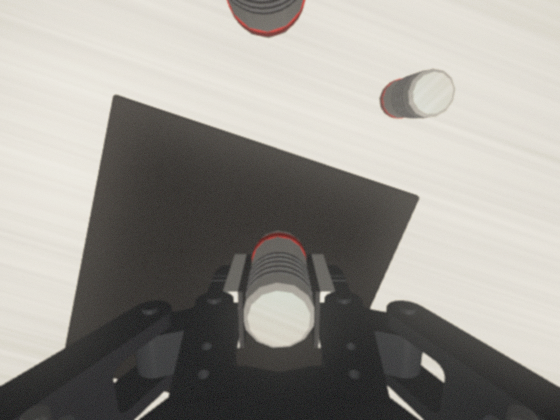

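The tool is held upright over the mat, with its foot near (278,240) in the wrist picture. Next I'll lower it gently.

```bash
python3 -m pendant '[[[0,0,0],[0.006,0,0],-1],[[0,0,0],[0.005,0,0],-1],[[0,0,0],[0.003,0,0],-1],[[0,0,0],[0.0015,0,0],-1],[[0,0,0],[0,0,0],-1],[[0,0,0],[0,0,0],-1]]'; python3 -m pendant '[[[0,0,0],[0.0007,0,0],-1],[[0,0,0],[0.0003,0,0],-1],[[0,0,0],[0,0,0],-1],[[0,0,0],[0,0,0],-1]]'
```

```text
time: 18.25
eef_pos: [0.5237, -0.2473, 0.0285]
ee_rot: [0.372, 1.571, -0.882]
contact_force: [-0.8, 0.7, -1.2]
opening: 0.0249
time: 18.65
eef_pos: [0.5237, -0.2472, 0.0274]
ee_rot: [-0.065, 1.571, -1.318]
contact_force: [0.6, -0.5, -0.9]
opening: 0.0247
```

```bash
python3 -m pendant '[[[0,0,0],[0.0004,0,0],-1],[[0,0,0],[0,0,0],-1],[[0,0,0],[0,0,0],-1]]';python3 -m pendant '[[[0,0,0],[0.0004,0,0],-1],[[0,0,0],[0,0,0],-1],[[0,0,0],[0,0,0],-1]]'
```

```text
time: 18.95
eef_pos: [0.5237, -0.2472, 0.0271]
ee_rot: [0.312, 1.571, -0.941]
contact_force: [-0.8, -0.2, -0.3]
opening: 0.0245
time: 19.25
eef_pos: [0.5238, -0.2472, 0.027]
ee_rot: [0.608, 1.57, -0.645]
contact_force: [-0.8, 1.1, 5.8]
opening: 0.0249
```

Contact with the mat. I'll open the gripper in stages, then retreat straight up.

```bash
python3 -m pendant '[[[0,0,0],[-0.0003,0,0],-1],[[0,0,0],[0,0,0],-0.3],[[0,0,0],[0,0,0],0],[[0,0,0],[0,0,0],0.5],[[0,0,0],[0,0,0],1],[[0,0,0],[0,0,0],1],[[0,0,0],[0,0,0],1],[[0,0,0],[0,0,0],1],[[0,0,0],[0,0,0],1]]'; python3 -m pendant '[[[0,0,0],[-0.01,0,0],1],[[0,0,0],[-0.03,0,0],1],[[0,0,0],[-0.05,0,0],1],[[0,0,0],[-0.05,0,0],1],[[0,0,0],[-0.03,0,0],1],[[0,0,0],[0,0,0],1],[[0,0,0],[0,0,0],1]]'
python3 - <<'E'
from h import *
p,d,ci=snap('wrist','w17'); P=pts(np.load('pics/w17.npz'))
print(disc(P,(.5237,-.2475),.025,.055,.08)); go([.52,-.25,.2])
snap('side','s17'); snap('top','t17')
a=cv2.imread('pics/s17.png')[140:340,130:400]; cv2.imwrite('pics/c17.png',cv2.resize(a,(800,592),interpolation=2))
E
```

```text
time: 20.15
eef_pos: [0.5237, -0.2472, 0.0269]
ee_rot: [0.394, 1.571, -0.859]
contact_force: [0.5, 0.2, 0.1]
opening: 0.0852
time: 20.85
eef_pos: [0.5237, -0.2471, 0.1979]
ee_rot: [0.632, 1.569, -0.621]
contact_force: [-0.2, 0.3, -0.5]
opening: 0.0859
(758, array([ 0.5231, -0.247 ,  0.0628]), array([ 0.5223, -0.2473]), 0.013)
t 20.9 tcp [ 0.5232 -0.2468  0.1965] f [0.44 0.17 0.07] open 0.0852
axes x,y,z cols
 [[-8.000e-04  9.499e-01  3.125e-01]
 [ 4.000e-04  3.125e-01 -9.499e-01]
 [-1.000e+00 -6.000e-04 -7.000e-04]]
shift tool [-0.0035 -0.004   0.002 ]
```

View pics/w17.png

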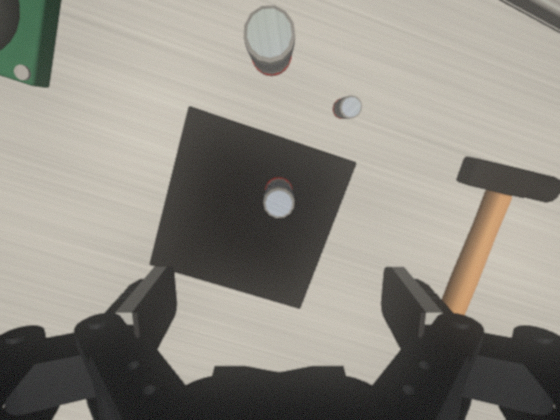

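View pics/c17.png

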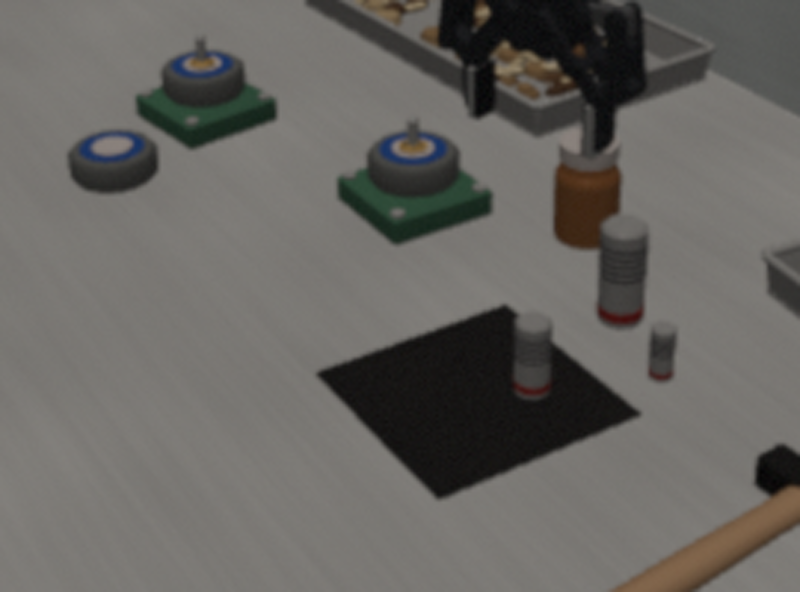

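The side crop shows the tool upright on the mat at crop pixel (532,355), free of the fingers. Both wheels have their nuts down on the hub, and the other things are where they were.

```bash
python3 -c "
from station import ticket
print(ticket.hand_in())"
```

```text
the job is handed in; nothing more can be done
None
```

The push nut is down tight on the hub of the unfinished wheel, and the job is handed in at about 21 s of the 64 s allowed. I took the middle-sized tube from the mat, set it over the axle and pressed the nut straight down. I then stood the tool upright on the mat near where it had been and let go.

**Press:** the force rose to about 12 N. The hub went down about 1.1 mm (limits 0.4 to 2.4 mm). After the tool was lifted off it was still down about 1.15 mm, measured against the base block by wrist depth.

**Tool and surroundings:** the last pictures show the tool free and upright on the mat with the gripper clear. The other things and the finished wheel look unmoved by eye; I did not re-measure them.

**Disagreements:** the top and wrist cameras differed by 2 to 3.5 mm. I settled the tool-to-axle alignment with close wrist depth readings. The sideways force stayed at or below about 5 N while pressing.

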